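# Set the cheese cutter's portion stop to the sample and lock its cam lever

## Robot

A 7-joint arm with a two-finger parallel gripper is mounted at the origin on the work surface. World frame = base frame: x ahead of the robot, y to its left, z up, the work surface at z = 0. Lengths are in m, angles in rad, forces in N, time in s.
With the tool pointing down it reaches from about 0.425 to 0.925 m from the base axis. Payload 6.8 kg.
Tool frame: the origin (TCP) lies on the front face of the gripper's body, between the roots of the fingers; the fingertips stand 73 mm ahead of it and the grasp point (between the pads) lies 54 mm ahead of it (tcp_to_tips is the distance from the TCP to the fingertips, in m); z points along the fingers, x is the direction in which the jaws open and shut, and the axes are right-handed (so a half turn about z gives the same grasp; the last joint's range is limited). The gripper opens to 85 mm and grips with 20 to 120 N. Pads are 22 mm wide; open, the fingers measure 114 mm over their backs; the gripper's body (76 mm by 85 mm) begins 54 mm behind the grasp point. The pads swing forward as they close: fully open they stand 13 mm farther back than shut.
Start: joints at [-1.334, 0.477, 0.022, 1.555, -0.011, 1.109, -0.083], TCP at [0.228, 0.635, 0.304] pointing down, gripper open.
Joint ranges: [-2.96, 2.96], [-0.34, 2.1], [-1.41, 1.46], [0.24, 2.44], [-1.37, 4.51], [0.17, 1.92], [-2.96, 2.96]. Speed limits (rad/s): [2.39, 2.39, 3.14, 3.14, 3.14, 3.14, 3.14].

## Interface

Orientations are given as a unit quaternion [w, x, y, z].
In Python, from station import get_obs, read_camera, hand_in, look_for, silhouettes, tcp_to_tips gives the robot as it stands. The module is installed in compiled form; this text tells all that it offers.
- The arm moves only by the tool apply_moves, never from a script. Its argument "moves" is a list of rows, each a list of 3 entries, a list of its own where there are three numbers: the shift along the tool's x, y, z in units of 25 mm (1.0 is 25 mm), then the turn, a rotation vector about the tool's x, y, z in units of 10 degrees (1.0 is 10 degrees), then the gripper's target within -1 to 1 (fully open at 1, half-way at 0, shut at -1). In form: [[[dx, dy, dz], [rx, ry, rz], jaw], ...]. A call has 1 to 20 rows; each row is the pose to reach, as a shift and turn from the pose commanded when the call began, along the tool's axes at that moment; what a row does not reach only later rows make up. A row lasts 1/8 s, in which the tool goes at most 62.5 mm and 10.7 degrees, less where a joint would pass 70% of its speed; a pose out of reach is approached as far as the arm can. A call with a gripper value outside its range is refused whole. The fingers move at their own pace and stop on an object; "force" is the grip in N (left out, the last holds). Time passes only in rows, so rows that repeat a pose let the fingers close. It gives the time, the measured TCP pose, the force and the opening at its end, in the units of the state.
- get_obs(): the state, without advancing time (a new reading comes with each control period).
- read_camera(name): name is "side" or "top" or "wrist"; returns a dict with "color" (480x640x3 uint8, red, green, blue), "mtx" (3x3 intrinsics, pixels), "eye" and "rotation" of the camera in the world; the wrist camera has in their place "hand_eye" (4x4, takes a point from camera to tool coordinates, whose origin is the TCP and whose axes are the tool frame's). Camera axes: x right, y up, looking along -z (the intrinsics and any distortion apply to the point x, -y, -z); pixel columns grow to the right and rows downward; lengths in m; the calibration is good to about 2 mm. A picture is of the moment at which its call begins: read the wrist's pose just before it. There is no depth.
- hand_in(): hands the job in, once; it reports no verdict.
Trained networks look in the newest picture that a camera, given by its name, has taken for a name from the list of things; names that differ only in an ending like _2 or _b are one class to them, and where a whole thing is asked for, a point or a joint stands for the part that bears it (a point fixed in the world has none). Each returns a list of dicts, best first, with "conf" (0 to 1); they miss things now and then, are a little off and sometimes report something else, mostly with a low value. They report only what shows in the picture. A call takes as long as a camera call.
- look_for(camera, query): "pixel" ([row, column] in pixels, amid what is visible of it).
- silhouettes(camera, query): "mask" (480x640 bool, what is visible of it) and "pixel" ([row, column] in pixels, amid what is visible of it).
The state is a dict: "t": time; "q": joint angles; "joint_vel": joint speeds; "joint_torque": joint torques, N m; "eef_pos": TCP position; "tool_rot": TCP orientation; "contact_force": force on the tool from outside, world axes, zero at the start; "torque": the same for the moment, N m; "gripper_width": opening from 0.0 (shut) to 1.0 (fully open).
Only numpy, scipy, OpenCV 4.12 (cv2) and the standard library are available. Lean on these libraries where they do the work, as an engineer would, in place of code of your own. Each camera call takes 0.05 s, during which the arm holds its last target.

## Task

A sample portion of cheese stands on the bed of the cheese cutter, near the lowered blade. Slide the portion stop along its rail until the sample sits square and snug, without play, between the blade and the stop, gently, so that the cheese is not squashed; then press the stop's cam lever all the way down until it snaps past centre and clamps the stop there, without forcing the lever. Leave everything else on the counter where it stands.

Things in the scene. Friction and masses are not known exactly. Their poses are not given: they have to be found in the camera images.
- cutter: guillotine cheese cutter, 400 x 240 mm, fixed: white bed 42 mm above the counter, steel blade lowered. Its axes: x across the bed, away from the robot; y along the rail at its near side, from the stop towards the blade; z up. stop, stop_face, blade_face and lever_pivot share these axes. Columns and bars on the blade's far side (y) reach 210 mm up. Origin: underside, centre
- stop: portion stop: an aluminium carriage (52 x 58 mm, 70 mm high) on the rail, with a steel fence plate standing across the bed and a cam lever on top. It slides only along y, with about 2 N of drag (4 N at 50 mm/s), and stays where it is left; the sample adds 1 to 2 N as it slides. Origin: at counter height under the fence's front face, over the rail's centre line
- stop_face (a point): point in the plane of the fence's front (the tips of its round anti-stick studs, towards the blade), 29 mm above the bed. The plate's back is 10 mm behind this plane; it reaches from 66 mm before this point to 88 mm beyond it in x, and from 26 mm below it to 29 mm above it; behind the plate the bed is clear
- blade_face (a point): point on the fixed blade's face towards the stop, 29 mm above the bed, level in x with stop_face. The gap between blade and fence is the y distance from stop_face to here (105 to 150 mm at the start; the slide allows 15 mm)
- lever (a joint): cam lever on the carriage, rad: 0 = flat, clamped, at its end stop; 1.45 = fully raised. Starts raised (1.15 to 1.4). It turns about y and goes down towards -x. Free to 1.15; from there the cam presses a brake pad on the rail, taking up to 0.65 N m (8 N at lever_grip), until the centre at 0.3, past which it snaps to 0 by itself and stays, holding the stop
- lever_pivot (a point): centre of the cam lever's pivot on the carriage, 92 mm above the counter, 35 mm behind the fence's front face
- lever_grip (a point): middle of the upper face of the lever's black grip (62 x 22 x 12 mm), 85 mm from the pivot along the lever and 12 mm above the pivot when flat; the lever ends 27 mm beyond. Turns with the lever: x along the lever towards the pivot, z out of the upper face
- portion_a_center (a point): centre of a hand-cut portion of white cheese, 85 mm long (x), 58 mm high, 35 to 52 mm thick (y; each portion differs). One of the three stands loose on the cutter's bed between blade and stop (this one is the sample); the other two lie on the scale beside the cutter. It gives only a fraction of a mm; more than 20 N squashes it
- portion_b_center (a point): centre of a hand-cut portion of white cheese, 85 mm long (x), 58 mm high, 35 to 52 mm thick (y; each portion differs). One of the three stands loose on the cutter's bed between blade and stop (this one is the sample); the other two lie on the scale beside the cutter. It gives only a fraction of a mm; more than 20 N squashes it
- portion_c_center (a point): centre of a hand-cut portion of white cheese, 85 mm long (x), 58 mm high, 35 to 52 mm thick (y; each portion differs). One of the three stands loose on the cutter's bed between blade and stop (this one is the sample); the other two lie on the scale beside the cutter. It gives only a fraction of a mm; more than 20 N squashes it
- block: block of cheese, 100 x 60 x 62 mm, on the bed behind the blade; leave it. Origin under its centre
- tubs: nest of clear deli tubs, 94 mm wide, 97 mm high; leave it. Origin under its centre
- bowl: glass bowl, 170 mm wide, 75 mm high; leave it. Origin under its centre
- spatula: spatula lying on the counter, 240 mm long; leave it
- shaker_a: white shaker bottle, 58 mm wide, 170 mm high; leave it. Origin under its centre
- shaker_b: white shaker bottle like the other; leave it. Origin under its centre
- jar: jar of pickles, 84 mm wide, 120 mm high; leave it. Origin under its centre

How it is judged:
By the outcome, as a careful person would: the job done as asked, in the order asked, and still so for the second after the job is handed in, with the robot touching nothing.
It also fails if it takes over 51 s, if anything falls off the work surface, if the arm or the gripper's body presses on something with over 40 N, if the wrist force passes 120 N, or if a joint passes its speed limit or range.

## Working session

There is one attempt and no reset: what is moved stays moved. The work goes in short steps, Python scripts to look and compute and a tool call to move; the robot and the scene stay as the last step left them, time stands still between calls to the robot, and variables do not carry over. Pictures are saved under pics/ and viewed, and the job is handed in when it is done.

Besides the shell and the picture viewer there is one more tool, called after "Call:" as name(argument=value, ...), one argument or row to a line, values as JSON. apply_moves: Moves the arm, as the interface text tells. Its arguments: {"type":"object","properties":{"moves":{"type":"array"},"force":{"type":"number"}},"required":["moves"]}

```bash
mkdir -p pics; ls; python3 - <<'E'
from station import *
import cv2
o=get_obs(); print(o)
for c in ["side","top","wrist"]:
    r=read_camera(c); cv2.imwrite(f"pics/{c}0.png",r["color"][:,:,::-1])
    print(c,{k:v for k,v in r.items() if k!="color"})
E
```

```text
pics
{'t': 0.0, 'q': array([-1.33409568,  0.47781149,  0.02236412,  1.55643521, -0.01147767,
        1.10928641, -0.08308954]), 'joint_vel': array([ 0.0016952 ,  0.00028785, -0.00037045, -0.00053408,  0.00128774,
       -0.00062297, -0.00156118]), 'joint_torque': array([ 6.27164500e-04, -5.96463668e+01,  1.60892006e+00, -2.81177455e+01,
        1.25754270e-02,  9.45061678e-03, -6.17493470e-06]), 'eef_pos': array([0.22802675, 0.63484167, 0.30292529]), 'tool_rot': array([ 5.86912738e-04,  8.17920731e-01,  5.75330215e-01, -6.90189048e-04]), 'contact_force': array([ 0.10794779, -0.10362586, -0.98064214]), 'torque': array([ 0.00724669, -0.03617464,  0.01673462]), 'gripper_width': 0.9999482405812484}
side {'mtx': array([[517.15213533,   0.        , 318.35235845],
       [  0.        , 517.15213533, 241.71189277],
       [  0.        ,   0.        ,   1.        ]]), 'eye': array([ 0.19204918, -1.39156915,  0.95573466]), 'rotation': array([ 0.86651307,  0.48785839, -0.04837475, -0.09385722])}
top {'mtx': array([[437.85522316,   0.        , 310.74194546],
       [  0.        , 437.85522316, 236.47895938],
       [  0.        ,   0.        ,   1.        ]]), 'eye': array([ 0.30804824, -0.01229037,  1.39144428]), 'rotation': array([-0.70457898, -0.05482379,  0.04899135,  0.70580639])}
wrist {'mtx': array([[363.60627158,   0.        , 321.6825748 ],
       [  0.        , 363.60627158, 238.00859797],
       [  0.        ,   0.        ,   1.        ]]), 'hand_eye': array([[ 9.99999734e-01,  6.48218511e-04,  3.35150959e-04,
         1.56368259e-04],
       [ 7.15397931e-04, -9.61433538e-01, -2.75036434e-01,
        -7.03688686e-02],
       [ 1.43941665e-04,  2.75036600e-01, -9.61433746e-01,
        -7.02438002e-02],
       [ 0.00000000e+00,  0.00000000e+00,  0.00000000e+00,
         1.00000000e+00]])}
```

View pics/side0.png

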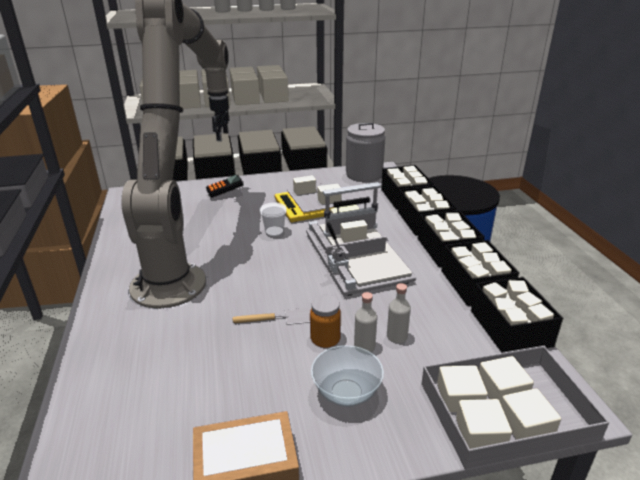

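View pics/top0.png

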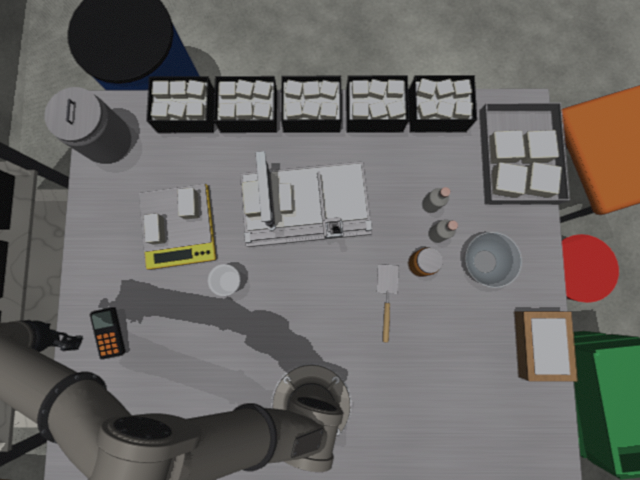

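View pics/wrist0.png

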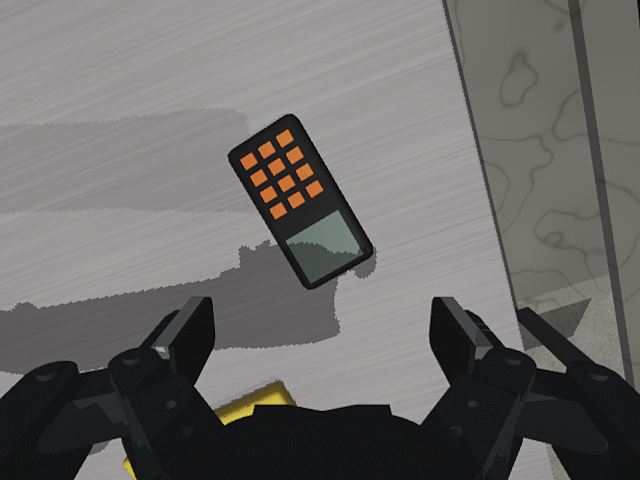

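```bash
cat > h.py <<'E'
from station import *
import numpy as np, cv2
from scipy.spatial.transform import Rotation as R
def rot(q): return R.from_quat([q[1],q[2],q[3],q[0]]).as_matrix()
def cam(name):
    o=get_obs(); r=read_camera(name); K=r["mtx"]
    if name=="wrist":
        T=np.eye(4);T[:3,:3]=rot(o["tool_rot"]);T[:3,3]=o["eef_pos"]; M=T@r["hand_eye"]; E=M[:3,3];C=M[:3,:3]
    else: E=np.array(r["eye"]);C=rot(r["rotation"])
    return dict(img=r["color"],K=K,E=E,C=C)
def ray(c,px): # px=(col,row)
    d=np.linalg.inv(c["K"])@[px[0],px[1],1]; d=c["C"]@(d*[1,-1,-1]); return c["E"],d/np.linalg.norm(d)
def onz(c,px,z):
    e,d=ray(c,px); return e+d*(z-e[2])/d[2]
def proj(c,P):
    p=(np.atleast_2d(P)-c["E"])@c["C"]*[1,-1,-1]; p=p@c["K"].T; return p[:,:2]/p[:,2:]
E
python3 - <<'E'
from h import *
np.set_printoptions(precision=3,suppress=True)
for n in ["top","side"]:
    c=cam(n)
    for q in ["cutter","stop","stop_face","blade_face","lever","lever_pivot","lever_grip","portion_a_center","tubs","scale"]:
        try: L=look_for(n,q)
        except Exception as e: print(q,e); continue
        for d in L[:4]:
            print(n,q,round(d["conf"],2),np.round(d["pixel"],1),onz(c,d["pixel"][::-1],{"lever_pivot":.092,"cutter":.042,"stop":.09}.get(q,.07)))
    r=slice(140,270) if n=="top" else slice(170,310)
    cc=slice(200,400) if n=="top" else slice(280,440)
    cv2.imwrite(f"pics/{n}z.png",cv2.resize(c["img"][r,cc,::-1],None,fx=4,fy=4,interpolation=cv2.INTER_CUBIC))
E
```

```text
top cutter 0.58 [200.9 310.3] [0.621 0.    0.042]
top cutter 0.39 [203.1 189.2] [0.615 0.383 0.042]
top stop 0.86 [226.1 329.9] [ 0.532 -0.059  0.09 ]
top stop 0.47 [201.5 309.2] [0.608 0.003 0.09 ]
top stop 0.18 [198.5 286.7] [0.618 0.071 0.09 ]
top stop_face 0.94 [225.2 329.2] [ 0.538 -0.058  0.07 ]
top blade_face 0.77 [202.6 308. ] [0.609 0.007 0.07 ]
top blade_face 0.5 [226.9 330.5] [ 0.533 -0.062  0.07 ]
top lever 0.69 [230.6 151.1] [0.523 0.488 0.07 ]
top lever 0.58 [226.2 333.3] [ 0.535 -0.071  0.07 ]
top lever_pivot 0.97 [220.2 327. ] [ 0.55  -0.051  0.092]
top lever_grip 0.52 [228.9 335.7] [ 0.527 -0.078  0.07 ]
top portion_a_center 0.55 [198.  286.8] [0.624 0.072 0.07 ]
top tubs 0.59 [280.5 223.8] [0.37 0.26 0.07]
top tubs 0.15 [259.5 493.6] [ 0.432 -0.553  0.07 ]
scale it knows: blade_face, block, bowl, cutter, jar, lever, lever_grip, lever_pivot, portion_a_center, portion_b_center, portion_c_center, shaker, spatula, stop, stop_face, tubs
side cutter 0.68 [250.9 357.9] [ 0.616 -0.006  0.042]
side stop 0.2 [314.1 284.2] [ 0.32  -0.335  0.09 ]
side stop_face 0.96 [247.6 350.3] [ 0.584 -0.024  0.07 ]
side blade_face 0.64 [253.  356.7] [ 0.596 -0.06   0.07 ]
side lever 0.57 [246.3 337.8] [ 0.547 -0.007  0.07 ]
side lever_pivot 0.83 [249.8 350. ] [ 0.57  -0.07   0.092]
side lever_pivot 0.68 [184.4 304.1] [0.52  0.437 0.092]
side lever_grip 0.53 [239.6 332.6] [0.54  0.038 0.07 ]
side lever_grip 0.44 [197.3 323.4] [0.579 0.352 0.07 ]
side lever_grip 0.35 [321.8 324.1] [ 0.421 -0.365  0.07 ]
side lever_grip 0.27 [248.  345.8] [ 0.569 -0.023  0.07 ]
side portion_a_center 0.67 [228.4 352.2] [0.623 0.095 0.07 ]
side portion_a_center 0.53 [194.8 330.8] [0.612 0.367 0.07 ]
side tubs 0.93 [218.9 271. ] [0.36  0.225 0.07 ]
scale it knows: blade_face, block, bowl, cutter, jar, lever, lever_grip, lever_pivot, portion_a_center, portion_b_center, portion_c_center, shaker, spatula, stop, stop_face, tubs
```

View pics/topz.png

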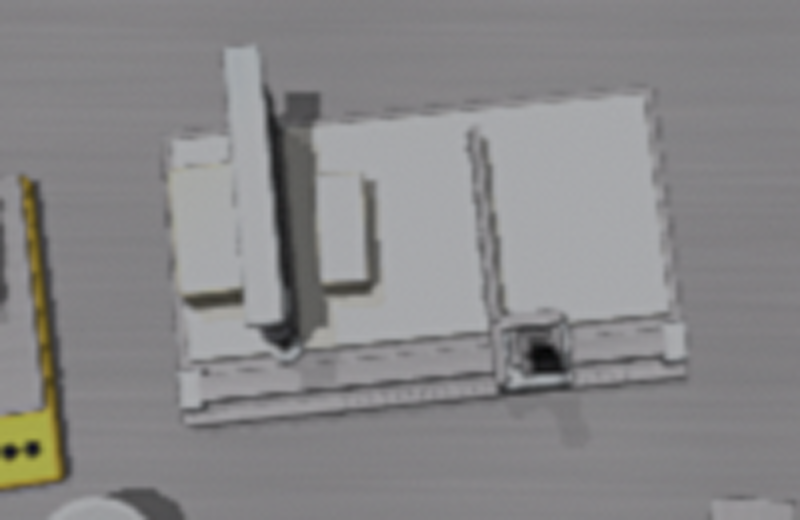

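View pics/sidez.png

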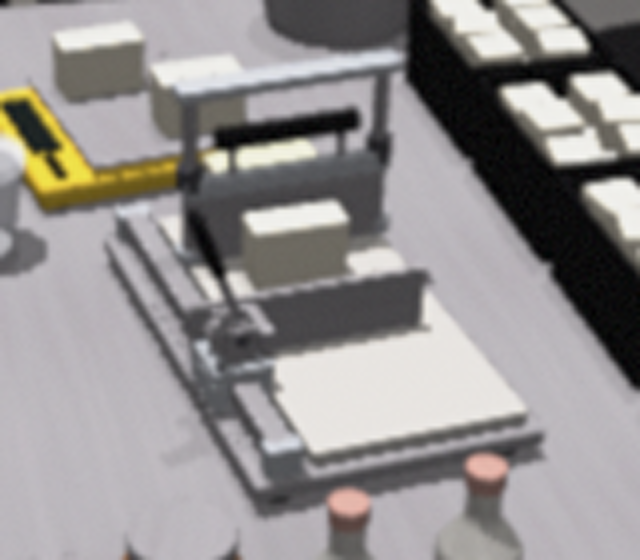

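```bash
python3 - <<'E'
from h import *
np.set_printoptions(precision=3,suppress=True)
c=cam("top"); f=lambda x,y:(200+x/4-.375,140+y/4-.375)
for z in (0,.02,.042):
    P=[onz(c,f(*p),z)[:2] for p in [(183,425),(688,376),(650,93),(167,135)]]
    print(z,np.array(P).tolist()); 
    for i in range(4): d=P[(i+1)%4]-P[i]; print(np.linalg.norm(d),np.degrees(np.arctan2(d[1],d[0])))
print("fence top",onz(c,f(472,130),.1),onz(c,f(500,315),.1))
print("rail near",onz(c,f(195,372),.06),onz(c,f(680,340),.06))
print("sample right edge top",onz(c,f(365,178),.1),onz(c,f(370,283),.1))
print(onz(c,f(535,350),.092))
E
```

```text
0 [[0.4840583603249816, 0.2087388545669439], [0.5228240866629666, -0.1964671163815715], [0.7585061522703367, -0.17029289286396923], [0.7242477098954101, 0.22689004141283603]]
0.4070560900304044 -84.53519117372413
0.23713103134281283 6.337148495824074
0.39865765282343346 94.92976387907527
0.24087421869303485 -175.67835370852686
0.02 [[0.4815284692348971, 0.20556187898639144], [0.5197369942980954, -0.19381984191208657], [0.7520314709240064, -0.16802183501902032], [0.7182654441328118, 0.223452168761473]]
0.40120524719317274 -84.53519117372412
0.23372261557359097 6.33714849582407
0.3929275253799273 94.92976387907528
0.23741200001695845 -175.67835370852683
0.042 [[0.4787455890358042, 0.20206720584778376], [0.516341192696737, -0.19090783999565314], [0.7449093214430429, -0.1655236713895765], [0.7116849517939537, 0.21967050884497366]]
0.394769320072218 -84.53519117372413
0.22997335822744688 6.337148495824071
0.38662438519207043 94.92976387907528
0.2336035594732744 -175.67835370852686
fence top [ 0.697 -0.023  0.1  ] [ 0.554 -0.043  0.1  ]
rail near [0.518 0.191 0.06 ] [ 0.542 -0.183  0.06 ]
sample right edge top [0.66  0.058 0.1  ] [0.579 0.054 0.1  ]
[ 0.529 -0.07   0.092]
```

```bash
cat >> h.py <<'E'
def to(p,xdir_deg=None,tilt=None):
    """needed shift (units) and turn (units) to world TCP p with tool down and tool x at xdir_deg"""
    o=get_obs();R0=rot(o["tool_rot"]); s=R0.T@(np.array(p)-o["eef_pos"])/.025
    t=np.zeros(3)
    if xdir_deg is not None:
        a=np.radians(xdir_deg);x=np.array([np.cos(a),np.sin(a),0]);z=np.array([0,0,-1.])
        T=np.c_[x,np.cross(z,x),z]; t=np.degrees(R.from_matrix(R0.T@T).as_rotvec())/10
    print("shift",np.round(s,2),"turn",np.round(t,2))
E
python3 - <<'E'
from h import *
to((.42,.40,.36),95.2); to((.52,-.03,.36),95.2)
E
```

```text
shift [-6.26 10.4  -2.24] turn [-0.   0.  -2.5]
shift [-21.1   19.98  -2.24] turn [-0.   0.  -2.5]
```

Call:
apply_moves(
  moves=[
    [[-2, 3.2, -2.2], [0, 0, -0.8], -1],
    [[-4, 6.5, -2.2], [0, 0, -1.6], -1],
    [[-6.2, 9, -2.2], [0, 0, -2.5], -1],
    [[-8.2, 10.6, -2.2], [0, 0, -2.5], -1],
    [[-10.2, 12, -2.2], [0, 0, -2.5], -1],
    [[-12.2, 13.5, -2.2], [0, 0, -2.5], -1],
    [[-14.2, 15, -2.2], [0, 0, -2.5], -1],
    [[-16.2, 16.5, -2.2], [0, 0, -2.5], -1],
    [[-18.2, 18, -2.2], [0, 0, -2.5], -1],
    [[-20, 19.5, -2.2], [0, 0, -2.5], -1],
    [[-21.1, 20, -2.2], [0, 0, -2.5], -1],
    [[-21.1, 20, -2.2], [0, 0, -2.5], -1],
    [[-21.1, 20, -2.2], [0, 0, -2.5], -1],
    [[-21.1, 20, -2.2], [0, 0, -2.5], -1],
  ],
  force=40,
)

```text
t: 2.95
eef_pos: [0.5203, -0.0297, 0.3589]
tool_rot: [-0.0, 0.674, 0.739, 0.0]
contact_force: [-0.2, 0.8, -0.7]
gripper_width: -0.0
```

```bash
python3 - <<'E'
from h import *
np.set_printoptions(precision=3,suppress=True)
o=get_obs();print(o["t"],o["eef_pos"],rot(o["tool_rot"]),o["contact_force"],o["q"])
c=cam("wrist"); cv2.imwrite("pics/w1.png",c["img"][:,:,::-1])
for q in ["stop_face","blade_face","lever_pivot","lever_grip","portion_a_center"]:
    for d in look_for("wrist",q)[:3]: print(q,round(d["conf"],2),np.round(d["pixel"],1),onz(c,d["pixel"][::-1],{"lever_pivot":.092,"portion_a_center":.09}.get(q,.071)))
E
```

```text
2.95 [ 0.52  -0.03   0.359] [[-0.091  0.996 -0.   ]
 [ 0.996  0.091  0.001]
 [ 0.001 -0.    -1.   ]] [-0.17   0.771 -0.717] [-0.368  0.169  0.35   1.872 -0.065  1.111  1.668]
stop_face 0.73 [218.3 286.6] [ 0.535 -0.063  0.071]
blade_face 0.81 [255.5 379.2] [0.566 0.035 0.071]
lever_pivot 0.76 [219.1 284.5] [ 0.531 -0.064  0.092]
lever_pivot 0.19 [336.3 638.1] [0.623 0.312 0.092]
lever_grip 0.84 [212.4 272.9] [ 0.53  -0.078  0.071]
lever_grip 0.2 [216.8 287.3] [ 0.533 -0.063  0.071]
portion_a_center 0.75 [300.4 413.3] [0.604 0.072 0.09 ]
```

View pics/w1.png

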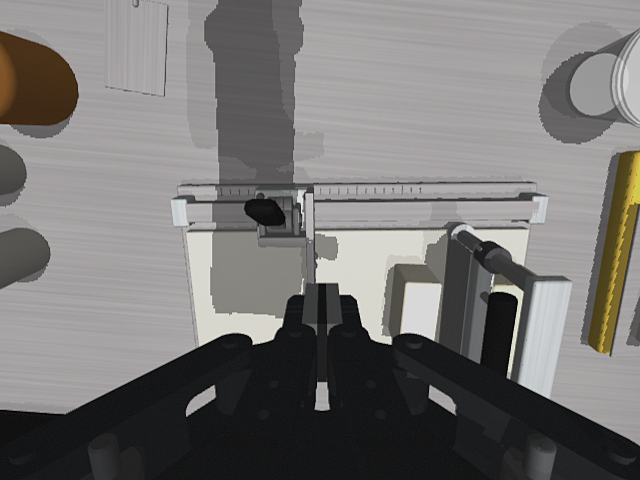

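```bash
python3 - <<'E'
from h import *
np.set_printoptions(precision=3,suppress=True)
c=cam("wrist"); im=c["img"][170:350,230:490,::-1]; cv2.imwrite("pics/w1z.png",cv2.resize(im,None,fx=3,fy=3,interpolation=cv2.INTER_CUBIC))
E
```

```text
(no output)
```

View pics/w1z.png

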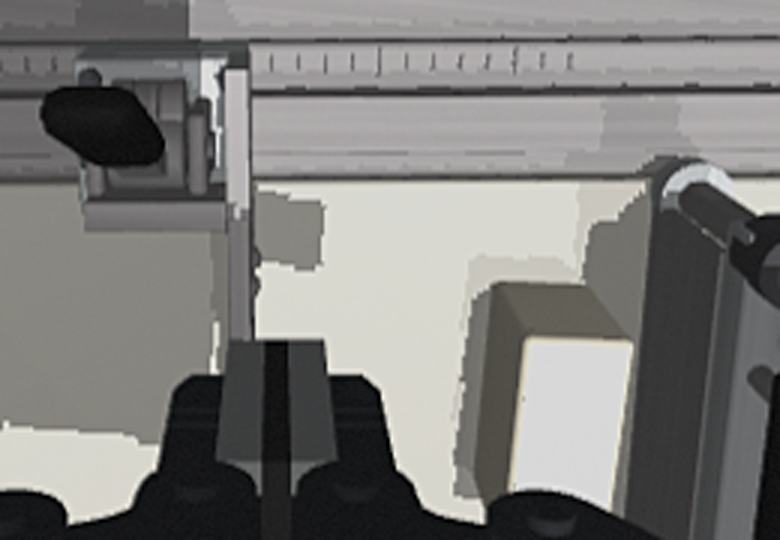

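```bash
cat >> h.py <<'E'
YAW=np.radians(5.2); CX=np.array([np.cos(YAW),np.sin(YAW),0]); CY=np.array([-np.sin(YAW),np.cos(YAW),0])
def uv(P): return np.round([P@CX,P@CY,P[2]],4)
E
python3 - <<'E'
from h import *
np.set_printoptions(precision=4,suppress=True)
c=cam("wrist"); f=lambda x,y:(230+x/3-.33,170+y/3-.33)
for n,p,z in [("plate top near L",(228,70),.1),("near R",(250,70),.1),("far L",(230,340),.1),("far R",(253,340),.1),
 ("samp L near",(523,337),.1),("samp R near",(632,340),.1),("samp R far",(612,508),.1),("samp L far",(510,490),.1),
 ("samp base near L",(497,283),.1),
 ("blade bottom near",(655,182),.045),("blade low",(628,510),.045),("carriage R top",(85,205),.07),("carr near L",(80,48),.07),("carr near R",(245,45),.07),("rail near edge",(400,92),.06),("rail far",(400,178),.05),("grip L",(40,110),.18),("grip R",(163,150),.16),("grip bottom",(110,163),.16),("grip top",(100,86),.19)]:
    print(n,uv(onz(c,f(*p),z)))
o=get_obs();print("tcp",uv(o["eef_pos"]))
E
```

```text
plate top near L [ 0.4969 -0.0907  0.1   ]
near R [ 0.4969 -0.084   0.1   ]
far L [ 0.5852 -0.0909  0.1   ]
far R [ 0.5851 -0.0835  0.1   ]
samp L near [0.5839 0.0043 0.1   ]
samp R near [0.5849 0.0398 0.1   ]
samp R far [0.6467 0.0387 0.1   ]
samp L far [0.6399 0.0035 0.1   ]
samp base near L [ 0.5653 -0.0052  0.1   ]
blade bottom near [0.5462 0.0619 0.045 ]
blade low [0.6812 0.0643 0.045 ]
carriage R top [ 0.5481 -0.1414  0.07  ]
carr near L [ 0.4944 -0.1406  0.07  ]
carr near R [ 0.4934 -0.0863  0.07  ]
rail near edge [ 0.5106 -0.0337  0.06  ]
rail far [ 0.5436 -0.0315  0.05  ]
grip L [ 0.4938 -0.1308  0.18  ]
grip R [ 0.5079 -0.1047  0.16  ]
grip bottom [ 0.5113 -0.1182  0.16  ]
grip top [ 0.4864 -0.115   0.19  ]
tcp [ 0.5156 -0.0766  0.3589]
```

```bash
python3 - <<'E'
from h import *
for u,v,z in [(.625,-.135,.30),(.625,-.135,.153)]:
    P=u*CX+v*CY; P[2]=z; print(P); to(P,95.2)
print(tcp_to_tips)
E
```

```text
[ 0.63466315 -0.07779903  0.3       ]
shift [-2.34  4.37  2.36] turn [ 0.   -0.    0.01]
[ 0.63466315 -0.07779903  0.153     ]
shift [-2.34  4.37  8.24] turn [ 0.   -0.    0.01]
0.0726
```

Call:
apply_moves(
  moves=[
    [[-1.2, 2.2, 1], [0, 0, 0], -1],
    [[-2.3, 4.4, 2.2], [0, 0, 0], -1],
    [[-2.3, 4.4, 4], [0, 0, 0], -1],
    [[-2.3, 4.4, 6], [0, 0, 0], -1],
    [[-2.3, 4.4, 7.5], [0, 0, 0], -1],
    [[-2.3, 4.4, 8.2], [0, 0, 0], -1],
    [[-2.3, 4.4, 8.2], [0, 0, 0], -1],
    [[-2.3, 4.4, 8.2], [0, 0, 0], -1],
  ],
)

```text
t: 4.35
eef_pos: [0.6363, -0.0775, 0.1557]
tool_rot: [0.001, 0.674, 0.739, 0.001]
contact_force: [-0.2, 0.2, 0.7]
gripper_width: 0.002
```

```bash
python3 - <<'E'
from h import *
np.set_printoptions(precision=4,suppress=True)
o=get_obs();print(o["t"],uv(o["eef_pos"]),o["contact_force"])
c=cam("wrist"); cv2.imwrite("pics/w2.png",c["img"][:,:,::-1])
c=cam("side");cv2.imwrite("pics/s2.png",cv2.resize(c["img"][150:310,270:440,::-1],None,fx=3.5,fy=3.5,interpolation=cv2.INTER_CUBIC))
E
```

```text
4.35 [ 0.6267 -0.1349  0.1557] [-0.248   0.1887  0.7065]
```

View pics/w2.png

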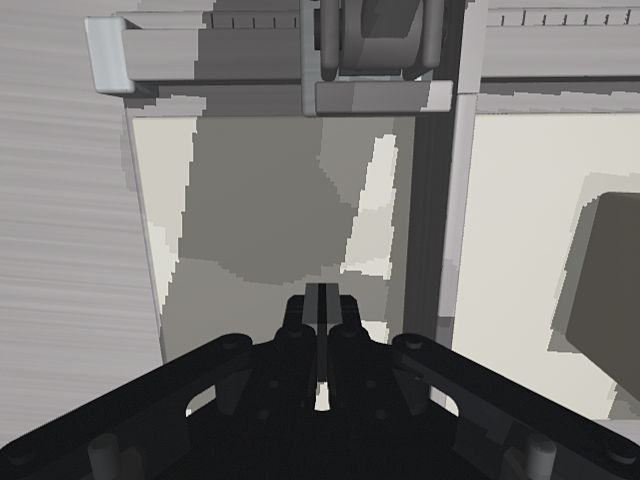

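View pics/s2.png

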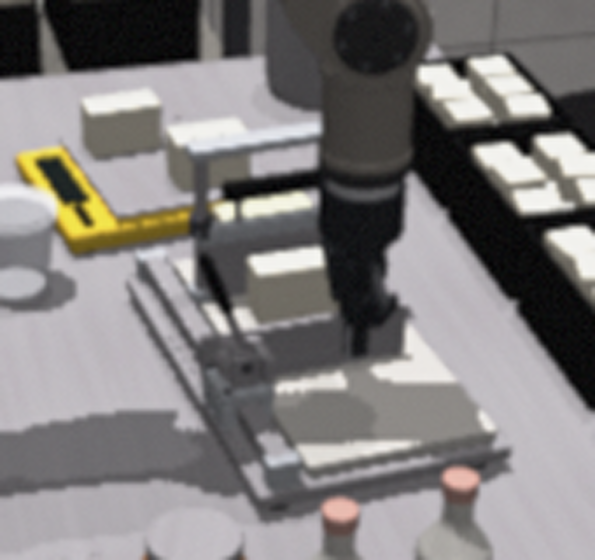

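Call:
apply_moves(
  moves=[
    [[0.25, 0, 0], [0, 0, 0], -1],
    [[0.5, 0, 0], [0, 0, 0], -1],
    [[0.7, 0, 0], [0, 0, 0], -1],
    [[0.9, 0, 0], [0, 0, 0], -1],
    [[1.1, 0, 0], [0, 0, 0], -1],
    [[1.3, 0, 0], [0, 0, 0], -1],
    [[1.5, 0, 0], [0, 0, 0], -1],
    [[1.7, 0, 0], [0, 0, 0], -1],
    [[1.9, 0, 0], [0, 0, 0], -1],
    [[2.1, 0, 0], [0, 0, 0], -1],
    [[2.3, 0, 0], [0, 0, 0], -1],
    [[2.5, 0, 0], [0, 0, 0], -1],
    [[2.7, 0, 0], [0, 0, 0], -1],
  ],
)

```text
t: 6.08
eef_pos: [0.6287, -0.0098, 0.1538]
tool_rot: [-0.0, 0.674, 0.739, -0.0]
contact_force: [-0.3, -3.2, 0.2]
gripper_width: 0.005
```

```bash
cat > look.py <<'E'
from h import *
import sys
np.set_printoptions(precision=4,suppress=True)
o=get_obs();print(o["t"],uv(o["eef_pos"]),o["contact_force"],o["torque"])
c=cam("wrist"); cv2.imwrite(f"pics/w{sys.argv[1]}.png",c["img"][:,:,::-1])
E
python3 look.py 3
```

```text
6.075 [ 0.6253 -0.0668  0.1538] [-0.341  -3.1871  0.2445] [-0.8031  0.3071  0.0525]
```

View pics/w3.png

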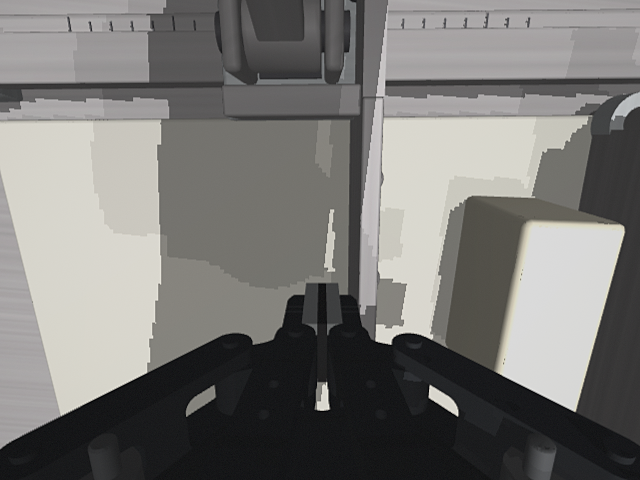

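```bash
python3 - <<'E'
from h import *
c=cam("wrist")
for n,p,z in [("plate R far",(375,335),.1),("plate R near",(382,110),.1),("plateL",(362,300),.1),("sL near",(525,222),.1),("sL far",(498,370),.1),("sR near",(623,228),.1),("sR far",(582,408),.1),("blade bot",(590,130),.045)]: print(n,uv(onz(c,p,z)))
E
```

```text
plate R far [ 0.6293 -0.0448  0.1   ]
plate R near [ 0.5476 -0.0459  0.1   ]
plateL [ 0.6146 -0.0503  0.1   ]
sL near [0.5847 0.0059 0.1   ]
sL far [0.6449 0.0045 0.1   ]
sR near [0.5868 0.0408 0.1   ]
sR far [0.6629 0.0414 0.1   ]
blade bot [0.5531 0.0614 0.045 ]
```

Call:
apply_moves(
  moves=[
    [[0.2, 0, 0], [0, 0, 0], -1],
    [[0.4, 0, 0], [0, 0, 0], -1],
    [[0.6, 0, 0], [0, 0, 0], -1],
    [[0.8, 0, 0], [0, 0, 0], -1],
    [[1.0, 0, 0], [0, 0, 0], -1],
    [[1.2, 0, 0], [0, 0, 0], -1],
    [[1.4, 0, 0], [0, 0, 0], -1],
    [[1.6, 0, 0], [0, 0, 0], -1],
    [[1.75, 0, 0], [0, 0, 0], -1],
    [[1.87, 0, 0], [0, 0, 0], -1],
    [[1.99, 0, 0], [0, 0, 0], -1],
    [[2.11, 0, 0], [0, 0, 0], -1],
    [[2.23, 0, 0], [0, 0, 0], -1],
    [[2.31, 0, 0], [0, 0, 0], -1],
  ],
)

```text
t: 7.92
eef_pos: [0.6236, 0.0471, 0.1538]
tool_rot: [-0.0, 0.674, 0.739, -0.0]
contact_force: [-2.7, -4.1, -0.4]
gripper_width: -0.0
```

```bash
python3 look.py 4
```

```text
7.925 [ 0.6253 -0.0096  0.1538] [-2.6871 -4.0863 -0.3836] [-0.9316  0.5483  0.1004]
```

View pics/w4.png

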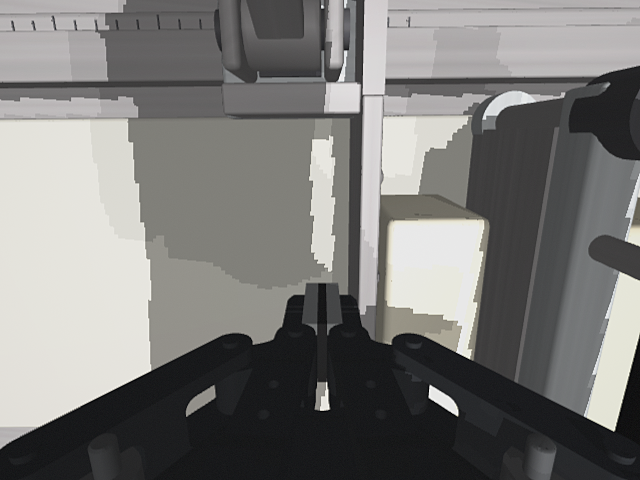

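Call:
apply_moves(
  moves=[
    [[0.08, 0, 0], [0, 0, 0], -1],
    [[0.16, 0, 0], [0, 0, 0], -1],
    [[0.24, 0, 0], [0, 0, 0], -1],
    [[0.3, 0, 0], [0, 0, 0], -1],
  ],
)

```text
t: 8.48
eef_pos: [0.6229, 0.0546, 0.1538]
tool_rot: [-0.0, 0.674, 0.739, -0.0]
contact_force: [-2.8, -3.7, 0.4]
gripper_width: 0.002
```

```bash
python3 look.py 5
```

```text
8.475 [ 0.6253 -0.0021  0.1538] [-2.8344 -3.6984  0.3614] [-0.8844  0.6032  0.0328]
```

View pics/w5.png

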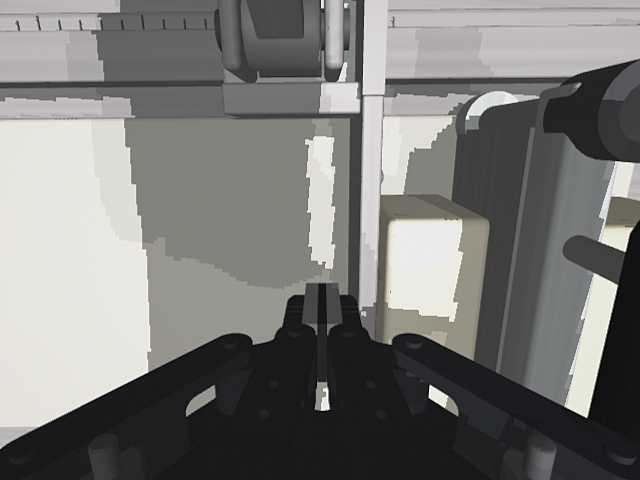

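Call:
apply_moves(
  moves=[
    [[0.04, 0, 0], [0, 0, 0], -1],
    [[0.08, 0, 0], [0, 0, 0], -1],
    [[0.1, 0, 0], [0, 0, 0], -1],
  ],
)

```text
t: 8.9
eef_pos: [0.6226, 0.0572, 0.1538]
tool_rot: [-0.0, 0.674, 0.739, -0.0]
contact_force: [-3.0, -4.2, -0.3]
gripper_width: 0.001
```

```bash
python3 look.py 6; python3 - <<'E'
from h import *
c=cam("side");cv2.imwrite("pics/s6.png",cv2.resize(c["img"][150:310,270:440,::-1],None,fx=3.5,fy=3.5,interpolation=cv2.INTER_CUBIC))
E
```

```text
8.9 [0.6253 0.0005 0.1538] [-2.9798 -4.1575 -0.2818] [-0.8481  0.6035  0.0529]
```

View pics/s6.png

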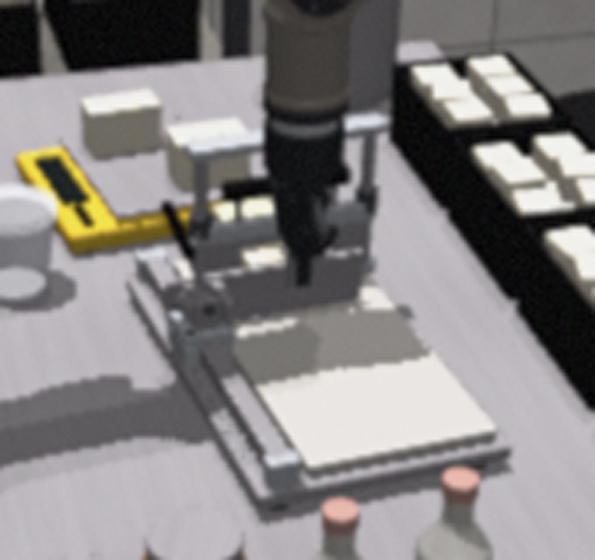

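View pics/w6.png

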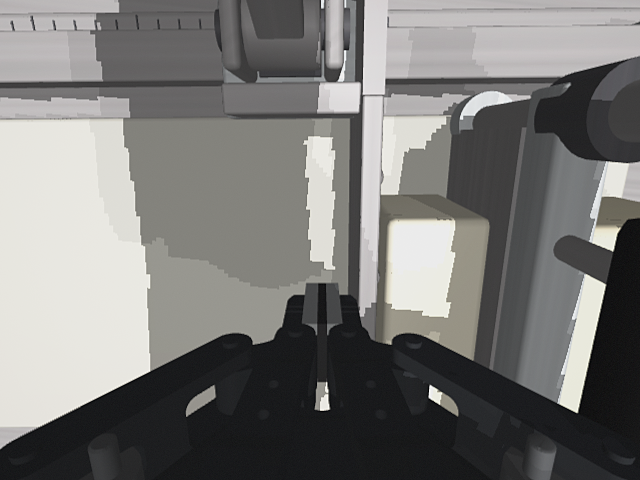

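```bash
python3 - <<'E'
from h import *
c=cam("wrist")
for n,p,z in [("plate R far",(379,335),.1),("plate R near",(384,110),.1),("sL near",(387,220),.1),("sR near",(489,222),.1),("sR far",(480,330),.1),("blade bot",(450,160),.045),("blade bot",(448,195),.045),("handle",(583,400),.15)]: print(n,uv(onz(c,p,z)))
E
```

```text
plate R far [0.6293 0.023  0.1   ]
plate R near [0.5476 0.0211 0.1   ]
sL near [0.584  0.0239 0.1   ]
sR near [0.5847 0.0597 0.1   ]
sR far [0.6271 0.0616 0.1   ]
blade bot [0.5671 0.0629 0.045 ]
blade bot [0.5841 0.0636 0.045 ]
handle [0.6172 0.0645 0.15  ]
```

Call:
apply_moves(
  moves=[
    [[0.03, 0, 0], [0, 0, 0], -1],
    [[0.05, 0, 0], [0, 0, 0], -1],
    [[0.05, 0, 0], [0, 0, 0], -1],
  ],
)

```text
t: 9.43
eef_pos: [0.6227, 0.0586, 0.1538]
tool_rot: [-0.0, 0.674, 0.739, -0.0]
contact_force: [-1.9, -3.5, -0.6]
gripper_width: -0.002
```

Call:
apply_moves(
  moves=[
    [[0.02, 0, 0], [0, 0, 0], -1],
    [[0.04, 0, 0], [0, 0, 0], -1],
    [[0.04, 0, 0], [0, 0, 0], -1],
  ],
)

```text
t: 9.8
eef_pos: [0.6226, 0.0594, 0.1539]
tool_rot: [0.0, 0.674, 0.739, -0.0]
contact_force: [-2.5, -3.6, -0.3]
gripper_width: 0.001
```

Call:
apply_moves(
  moves=[
    [[0.02, 0, 0], [0, 0, 0], -1],
    [[0.04, 0, 0], [0, 0, 0], -1],
    [[0.04, 0, 0], [0, 0, 0], -1],
  ],
)

```text
t: 10.18
eef_pos: [0.6226, 0.0595, 0.1539]
tool_rot: [0.0, 0.674, 0.738, -0.0]
contact_force: [-2.7, -6.1, -0.1]
gripper_width: -0.001
```

Call:
apply_moves(
  moves=[
    [[0.02, 0, 0], [0, 0, 0], -1],
    [[0.03, 0, 0], [0, 0, 0], -1],
  ],
)

```text
t: 10.42
eef_pos: [0.6225, 0.0597, 0.1539]
tool_rot: [0.001, 0.674, 0.738, -0.001]
contact_force: [-2.3, -7.6, -1.0]
gripper_width: 0.0
```

```bash
python3 look.py 7
```

```text
10.425 [0.6254 0.003  0.1539] [-2.3198 -7.6287 -0.9862] [-1.6172  0.4278  0.0565]
```

View pics/w7.png

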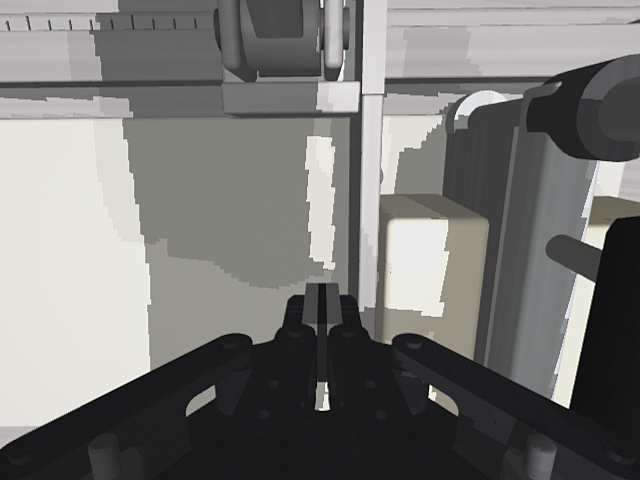

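Call:
apply_moves(
  moves=[
    [[0.02, 0, 0], [0, 0, 0], -1],
    [[0.04, 0, 0], [0, 0, 0], -1],
    [[0.05, 0, 0], [0, 0, 0], -1],
    [[0.05, 0, 0], [0, 0, 0], -1],
  ],
)

```text
t: 10.98
eef_pos: [0.6225, 0.0598, 0.1539]
tool_rot: [0.001, 0.675, 0.738, -0.001]
contact_force: [-2.1, -9.3, -0.5]
gripper_width: 0.002
```

```bash
python3 look.py 8;python3 - <<'E'
from h import *
c=cam("wrist")
cv2.imwrite("pics/w8z.png",cv2.resize(c["img"][80:350,340:520,::-1],None,fx=3,fy=3,interpolation=cv2.INTER_CUBIC)[:800])
for n in ["top"]:
    c=cam("top");cv2.imwrite("pics/t8.png",cv2.resize(c["img"][140:260,230:390,::-1],None,fx=5,fy=5,interpolation=cv2.INTER_CUBIC))
E
```

```text
10.975 [0.6254 0.0031 0.1539] [-2.085  -9.2662 -0.5448] [-2.0237  0.424   0.0418]
```

View pics/w8z.png

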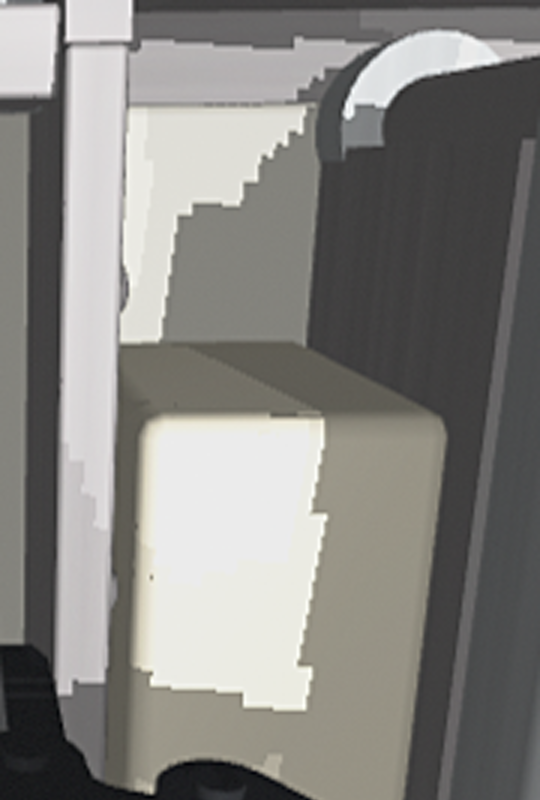

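View pics/t8.png

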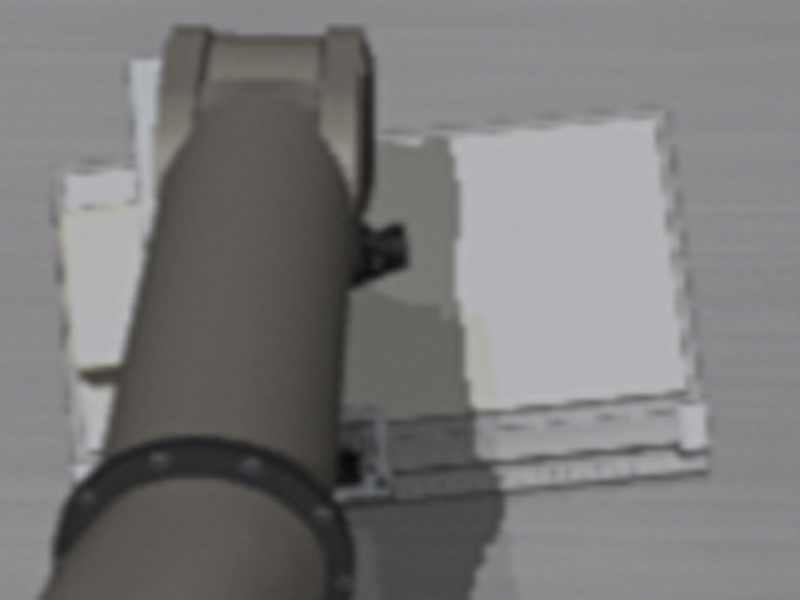

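Call:
apply_moves(
  moves=[
    [[-0.2, 0, 0], [0, 0, 0], -1],
    [[-0.8, 0, 0], [0, 0, 0], -1],
    [[-1.6, 0, 0], [0, 0, 0], -1],
    [[-1.8, 0, 0], [0, 0, 0], -1],
    [[-1.8, 0, -2], [0, 0, 0], -1],
    [[-1.8, 0, -4], [0, 0, 0], -1],
    [[-1.8, 0, -6], [0, 0, 0], -1],
    [[-1.8, -1, -7], [0, 0, 0], -1],
    [[-1.8, -2, -7], [0, 0, 0], -1],
    [[-1.8, -2, -7], [0, 0, 0], -1],
    [[-1.8, -2, -7], [0, 0, 0], -1],
  ],
)

```text
t: 12.5
eef_pos: [0.5772, 0.0134, 0.3289]
tool_rot: [0.0, 0.674, 0.739, 0.0]
contact_force: [-0.4, 0.0, -1.5]
gripper_width: 0.005
```

```bash
python3 look.py 9;python3 - <<'E'
from h import *
c=cam("wrist")
for q in ["stop_face","blade_face","lever_pivot","lever_grip"]:
    for d in look_for("wrist",q)[:2]: print(q,round(d["conf"],2),np.round(d["pixel"],1),uv(onz(c,d["pixel"][::-1],{"lever_pivot":.092,"lever_grip":.18}.get(q,.071))))
E
```

```text
12.5 [ 0.5761 -0.039   0.3289] [-0.3992  0.0106 -1.4542] [-0.0027 -0.0523 -0.0422]
stop_face 0.85 [166.2 378.2] [0.5334 0.0115 0.071 ]
blade_face 0.6 [222.2 343.1] [ 0.5845 -0.0188  0.071 ]
lever_pivot 0.9 [164.8 373.9] [0.5305 0.0046 0.092 ]
lever_grip 0.8 [130.6 367.9] [ 0.5041 -0.012   0.18  ]
lever_grip 0.45 [165.7 378.5] [ 0.524 -0.005  0.18 ]
```

View pics/w9.png

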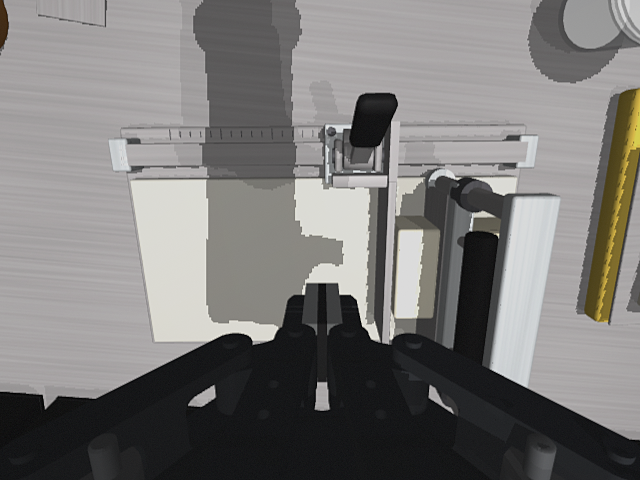

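```bash
python3 - <<'E'
from h import *
c=cam("wrist")
def W(u,v,z): 
    p=u*CX+v*CY; p[2]=z; return p
print("pivot proj",proj(c,W(.521,-.009,.092)),"front",proj(c,W(.521,.026,.1)), "blade",proj(c,W(.585,.0625,.045)))
for th in (1.1,1.2,1.3,1.4):
    for L,h in ((.050,.006),(.112,.0),(.112,.012),(.05,.0)):
        print(th,L,h,proj(c,W(.521-L*np.cos(th)+h*np.sin(th),-.009,.092+L*np.sin(th)+h*np.cos(th))).round(0))
cv2.imwrite("pics/w9z.png",cv2.resize(c["img"][80:260,300:480,::-1],None,fx=4,fy=4,interpolation=cv2.INTER_CUBIC)[:600])
E
```

```text
pivot proj [[358.04938531 153.63729628]] front [[402.66299641 154.15388752]] blade [[423.60232574 217.14337751]]
1.1 0.05 0.006 [[365. 131.]]
1.1 0.112 0.0 [[379.  63.]]
1.1 0.112 0.012 [[380.  84.]]
1.1 0.05 0.0 [[365. 123.]]
1.2 0.05 0.006 [[365. 139.]]
1.2 0.112 0.0 [[380.  83.]]
1.2 0.112 0.012 [[380. 106.]]
1.2 0.05 0.0 [[365. 130.]]
1.3 0.05 0.006 [[365. 146.]]
1.3 0.112 0.0 [[380. 105.]]
1.3 0.112 0.012 [[380. 128.]]
1.3 0.05 0.0 [[365. 137.]]
1.4 0.05 0.006 [[365. 154.]]
1.4 0.112 0.0 [[379. 127.]]
1.4 0.112 0.012 [[379. 151.]]
1.4 0.05 0.0 [[365. 145.]]
```

View pics/w9z.png

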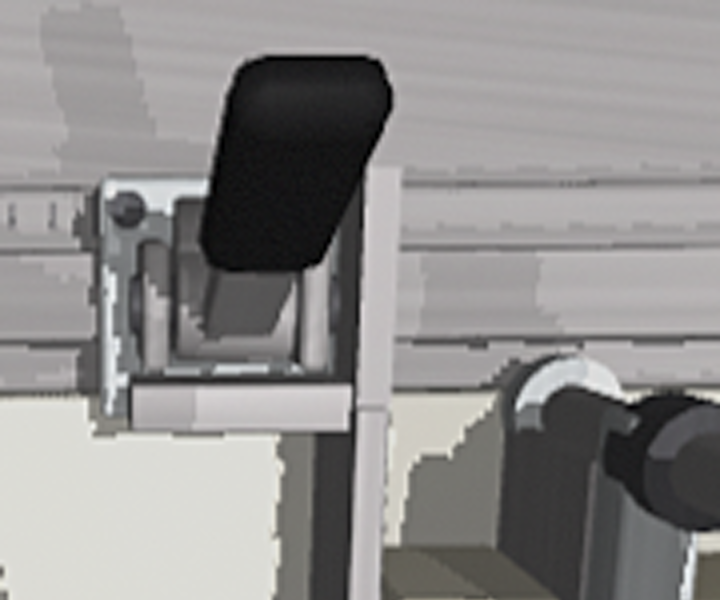

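Call:
apply_moves(
  moves=[
    [[0.6, -0.6, 0], [0, 0, 0], -1],
    [[1.2, -1.4, 0], [0, 0, 0], -1],
    [[1.2, -1.6, 0.5], [0, 0, 0], -1],
    [[1.2, -1.6, 1.5], [0, 0, 0], -1],
    [[1.2, -1.6, 2.5], [0, 0, 0], -1],
    [[1.2, -1.6, 3.3], [0, 0, 0], -1],
    [[1.2, -1.6, 3.4], [0, 0, 0], -1],
    [[1.2, -1.6, 3.4], [0, 0, 0], -1],
  ],
)

```text
t: 13.85
eef_pos: [0.5345, 0.0389, 0.244]
tool_rot: [0.0, 0.674, 0.739, -0.0]
contact_force: [0.2, 0.3, 0.1]
gripper_width: -0.0
```

```bash
python3 look.py 10;python3 - <<'E'
from h import *
c=cam("side");cv2.imwrite("pics/s10.png",cv2.resize(c["img"][150:310,270:440,::-1],None,fx=3.5,fy=3.5,interpolation=cv2.INTER_CUBIC))
o=get_obs();P=uv(o["eef_pos"])
for th in (1.22,1.15,1.1,1.05,1,.95,.9,.85,.8,.75,.7,.65,.6,.55,.5,.45,.4,.35,.3,.25,.2):
    u=.521-.085*np.cos(th)+.012*np.sin(th)+.011; z=.092+.085*np.sin(th)+.012*np.cos(th)+.0726
    print(th,round((u-P[0])/.025,2),round((P[2]-z)/.025,2))
E
```

```text
13.85 [ 0.5359 -0.0097  0.244 ] [0.1705 0.3035 0.1449] [ 0.0039 -0.0416 -0.0287]
1.22 -0.88 -0.16
1.15 -1.11 -0.1
1.1 -1.28 -0.05
1.05 -1.44 0.01
1 -1.6 0.08
0.95 -1.75 0.16
0.9 -1.9 0.24
0.85 -2.05 0.33
0.8 -2.19 0.43
0.75 -2.32 0.53
0.7 -2.46 0.64
0.65 -2.58 0.76
0.6 -2.7 0.88
0.55 -2.81 1.01
0.5 -2.92 1.15
0.45 -3.02 1.29
0.4 -3.11 1.43
0.35 -3.19 1.58
0.3 -3.27 1.74
0.25 -3.34 1.89
0.2 -3.4 2.05
```

View pics/w10.png

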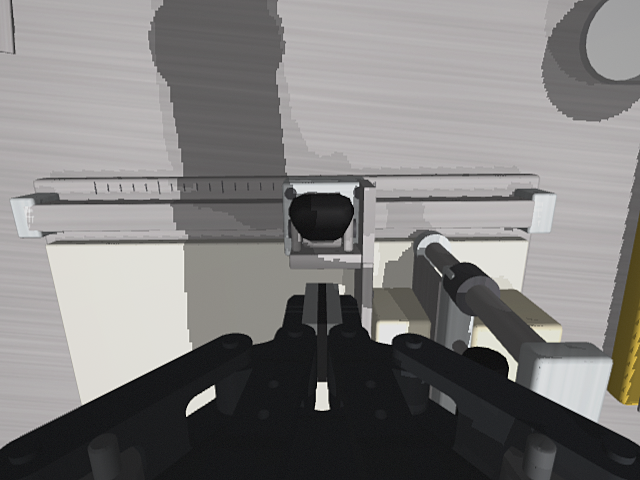

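View pics/s10.png

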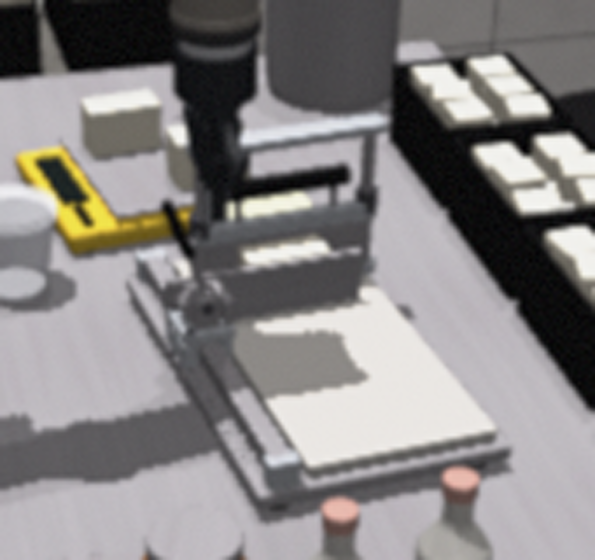

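Call:
apply_moves(
  moves=[
    [[0, -0.3, 0], [0, 0, 0], -1],
    [[0, -0.6, -0.1], [0, 0, 0], -1],
    [[0, -0.85, -0.15], [0, 0, 0], -1],
    [[0, -1.1, -0.1], [0, 0, 0], -1],
    [[0, -1.28, -0.05], [0, 0, 0], -1],
    [[0, -1.44, 0], [0, 0, 0], -1],
    [[0, -1.6, 0.08], [0, 0, 0], -1],
  ],
)

```text
t: 14.82
eef_pos: [0.495, 0.0357, 0.2424]
tool_rot: [0.001, 0.674, 0.739, 0.001]
contact_force: [2.1, -0.9, 5.6]
gripper_width: 0.001
```

```bash
python3 look.py 11
```

```text
14.825 [ 0.4962 -0.0093  0.2424] [ 2.1331 -0.9089  5.5891] [-0.1243 -0.4423  0.0028]
```

View pics/w11.png

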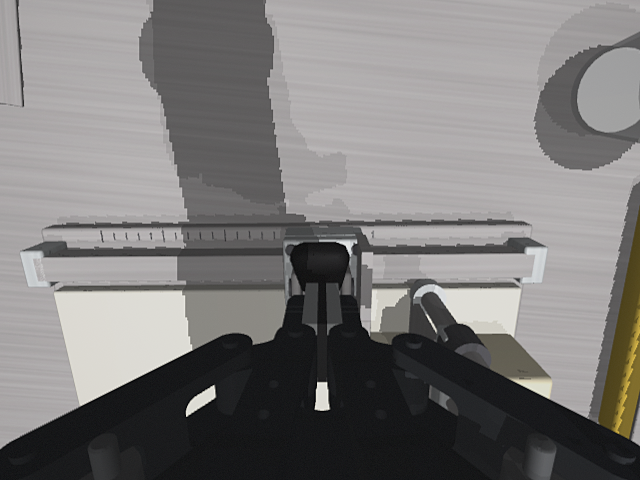

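Call:
apply_moves(
  moves=[
    [[0, -0.15, 0.08], [0, 0, 0], -1],
    [[0, -0.3, 0.16], [0, 0, 0], -1],
    [[0, -0.45, 0.25], [0, 0, 0], -1],
    [[0, -0.59, 0.35], [0, 0, 0], -1],
    [[0, -0.73, 0.45], [0, 0, 0], -1],
    [[0, -0.86, 0.56], [0, 0, 0], -1],
  ],
)

```text
t: 15.62
eef_pos: [0.4742, 0.0337, 0.2293]
tool_rot: [0.001, 0.674, 0.739, 0.001]
contact_force: [1.3, -1.0, 12.5]
gripper_width: 0.001
```

```bash
python3 look.py 12;python3 - <<'E'
from h import *
c=cam("side");cv2.imwrite("pics/s12.png",cv2.resize(c["img"][150:310,270:440,::-1],None,fx=3.5,fy=3.5,interpolation=cv2.INTER_CUBIC))
E
```

```text
15.625 [ 0.4753 -0.0094  0.2293] [ 1.2722 -1.0476 12.4697] [-0.187  -0.1696 -0.0187]
```

View pics/w12.png

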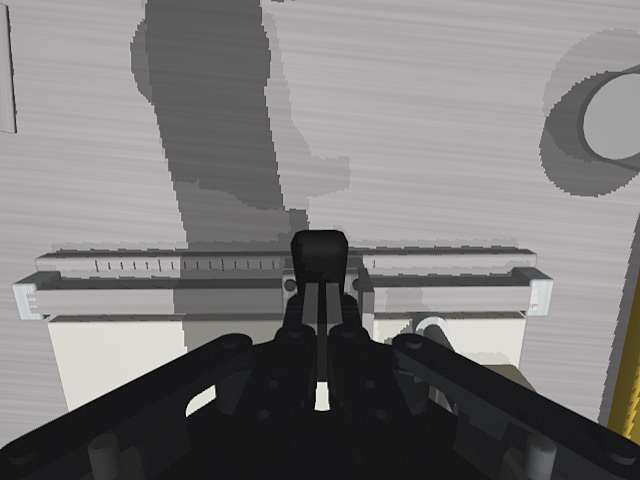

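View pics/s12.png

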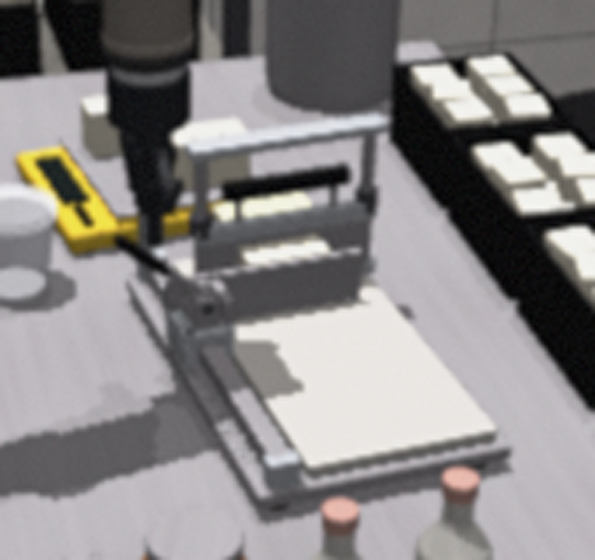

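Call:
apply_moves(
  moves=[
    [[0, -0.1, 0.06], [0, 0, 0], -1],
    [[0, -0.2, 0.14], [0, 0, 0], -1],
    [[0, -0.3, 0.24], [0, 0, 0], -1],
    [[0, -0.4, 0.35], [0, 0, 0], -1],
    [[0, -0.48, 0.45], [0, 0, 0], -1],
    [[0, -0.54, 0.54], [0, 0, 0], -1],
  ],
)

```text
t: 16.48
eef_pos: [0.4609, 0.0325, 0.2152]
tool_rot: [0.001, 0.674, 0.739, 0.001]
contact_force: [4.0, -0.6, 5.5]
gripper_width: 0.003
```

```bash
python3 look.py 13;
```

```text
16.475 [ 0.4619 -0.0094  0.2152] [ 3.971  -0.6166  5.4547] [-0.236  -0.8134  0.0045]
```

Call:
apply_moves(
  moves=[
    [[0, -0.08, 0.12], [0, 0, 0], -1],
    [[0, -0.16, 0.24], [0, 0, 0], -1],
    [[0, -0.22, 0.35], [0, 0, 0], -1],
    [[0, -0.28, 0.46], [0, 0, 0], -1],
    [[0, -0.33, 0.56], [0, 0, 0], -1],
    [[0, -0.37, 0.64], [0, 0, 0], -1],
  ],
)

```text
t: 17.27
eef_pos: [0.4491, 0.0316, 0.1977]
tool_rot: [-0.001, 0.674, 0.739, -0.001]
contact_force: [0.2, 0.6, -0.3]
gripper_width: -0.002
```

```bash
python3 look.py 14;
```

```text
17.275 [ 0.4501 -0.0093  0.1977] [ 0.204   0.6101 -0.3108] [-0.0255 -0.0423 -0.021 ]
```

View pics/w14.png

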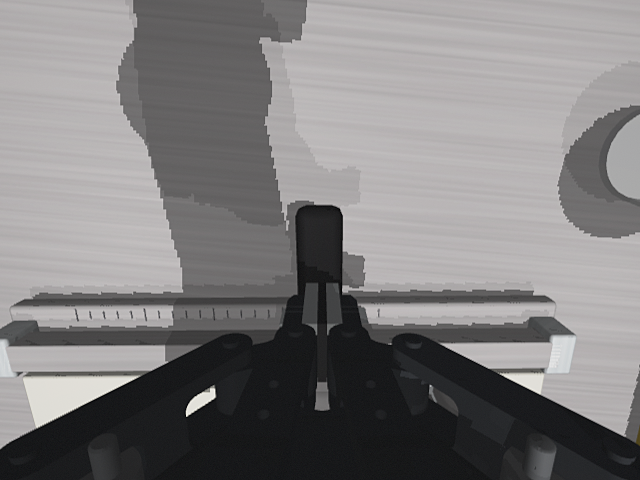

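Call:
apply_moves(
  moves=[
    [[0, 0, -1], [0, 0, 0], -1],
    [[0, 0, -3], [0, 0, 0], -1],
    [[0, 1, -5], [0, 0, 0], -1],
    [[0, 2, -6], [0, 0, 0], -1],
    [[0, 3, -6], [0, 0, 0], -1],
    [[-1, 4, -6], [0, 0, 0], -1],
    [[-1, 4, -6], [0, 0, 0], -1],
    [[-1, 4, -6], [0, 0, 0], -1],
  ],
)

```text
t: 18.32
eef_pos: [0.5514, 0.0161, 0.3478]
tool_rot: [-0.001, 0.674, 0.739, -0.001]
contact_force: [0.4, 1.0, 0.4]
gripper_width: 0.001
```

```bash
python3 look.py 15;python3 - <<'E'
from h import *
c=cam("wrist")
cv2.imwrite("pics/w15z.png",cv2.resize(c["img"][80:280,300:500,::-1],None,fx=3,fy=3,interpolation=cv2.INTER_CUBIC))
def W(u,v,z): 
    p=u*CX+v*CY; p[2]=z; return p
for th in (0,.15,.3):
  L,h=.112,.012; print(th,proj(c,W(.521-L*np.cos(th)+h*np.sin(th),-.009,.092+L*np.sin(th)+h*np.cos(th))).round(0))
c=cam("side");cv2.imwrite("pics/s15.png",cv2.resize(c["img"][150:310,270:440,::-1],None,fx=3.5,fy=3.5,interpolation=cv2.INTER_CUBIC))
E
```

```text
18.325 [ 0.5506 -0.0339  0.3478] [0.3915 0.9922 0.4004] [-0.0231  0.0213  0.0424]
0 [[353.  39.]]
0.15 [[355.  38.]]
0.3 [[356.  41.]]
```

View pics/w15z.png

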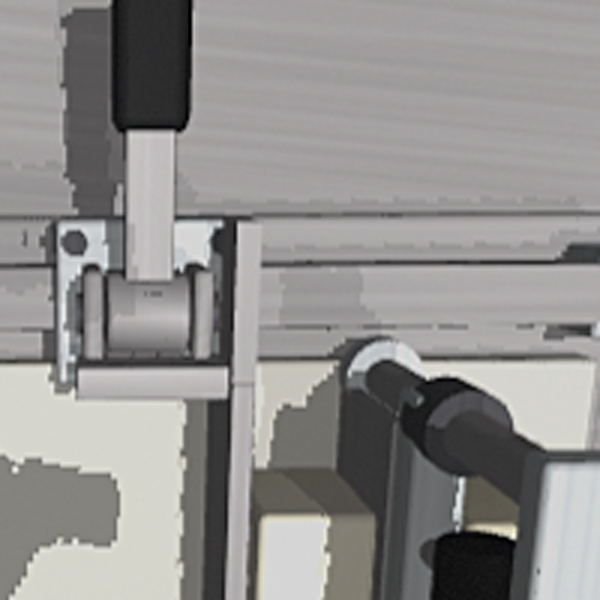

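View pics/s15.png

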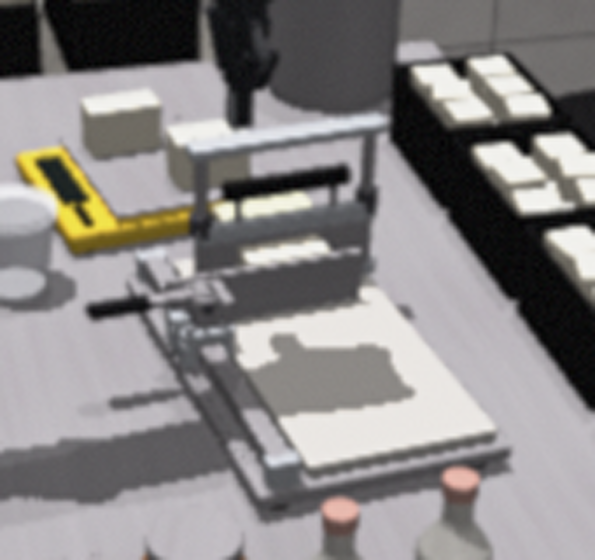

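```bash
python3 - <<'E'
from h import *
c=cam("wrist"); f=lambda x,y:(300+x/3-.33,80+y/3-.33)
for n,p,z in [("plate front near top",(258,222),.1),("plate front",(252,470),.1),("blade bot",(337,465),.045),("samp near L",(262,517),.1),("samp near R",(375,517),.1),("base R",(330,470),.045),("base L",(253,470),.045)]: print(n,uv(onz(c,f(*p),z)))
cv2.imwrite("pics/w16z.png",cv2.resize(c["img"][180:330,370:470,::-1],None,fx=5,fy=5,interpolation=cv2.INTER_CUBIC)[:600])
E
```

```text
plate front near top [0.4963 0.0216 0.1   ]
plate front [0.5697 0.0234 0.1   ]
blade bot [0.5832 0.0633 0.045 ]
samp near L [0.5846 0.0272 0.1   ]
samp near R [0.5846 0.0619 0.1   ]
base R [0.585  0.0609 0.045 ]
base L [0.5851 0.0335 0.045 ]
```

View pics/w16z.png

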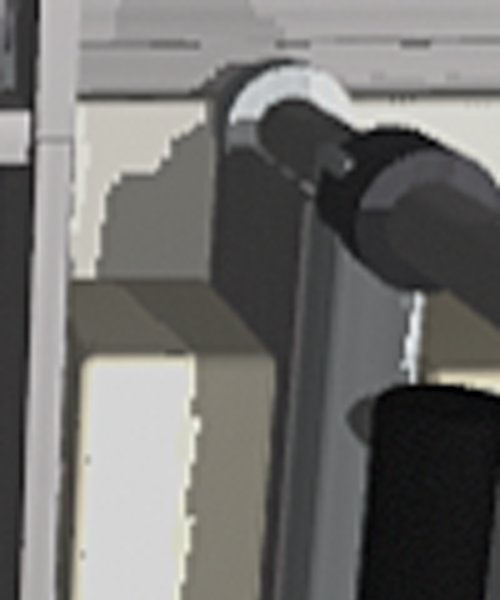

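```bash
python3 -c "
from station import *
print(hand_in(), get_obs()['t'])"
```

```text
the job is handed in; nothing more can be done
the job is handed in; nothing more can be done
```

The stop is set against the sample and clamped, and I handed the job in after about 18 s of the 51 s allowed.

- **Sliding the stop:** I pushed the back of the fence with closed fingertips until the sample met the blade. At that point the force rose while the fence stopped moving. I ended the push at about 9 N in total, which leaves roughly 5 to 7 N on the cheese after the stop's drag.
- **Clamping the lever:** I backed off, then pressed the lever down along its arc. Readings between steps were 4 to 7 N, except one of 12.5 N mid-stroke, above the 8 N you gave for lever_grip. That reading includes rubbing of the fingertip along the lever and sensor noise. I stopped when the force fell to zero as the lever snapped past centre.
- **Last checks:** The wrist and side pictures show the lever flat, with the sample's base meeting both the fence and the blade and its edges parallel to them. The fence stood where it did before clamping, within about 1 to 2 mm of camera error. The pictures cannot show a play of tenths of a millimetre, so the evidence for the snug fit is the contact force during the push.
- **Everything else:** The arm ended clear of the cutter. I felt no other contact, but I did not check the other objects one by one in a last top picture.

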